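# Line up the slotted disc and push the lock bar home

## Robot

A 6-joint arm with a two-finger parallel gripper is mounted at the origin on a cart in front of the work surface, level with it; the furniture and walls round the work are solid. World frame = base frame: x ahead of the robot, y to its left, z up, the work surface at z = 0. Lengths are in m, angles in rad, forces in N, time in s.
With the tool pointing down it reaches from about 0.275 to 0.775 m from the base axis. Payload 14.6 kg.
Tool frame: the origin (TCP) lies midway between the tips of the shut fingers; the grasp point (between the pads) lies 19 mm behind it (r.grip_point_offset is the distance from the TCP to the grasp point, in m); z points along the fingers, y is the line along which they close (so a half turn about z gives the same grasp; the last joint's range is limited). The gripper opens to 85 mm and grips with 20 to 120 N. Pads are 22 mm wide; open, the fingers measure 114 mm over their backs; the gripper's body (76 mm by 85 mm) begins 54 mm behind the grasp point. The pads swing forward as they close: fully open they stand 13 mm farther back than shut.
Start: joints at [1.179, 0.263, -0.048, 1.259, 0, 1.415], TCP at [0.123, 0.51, 0.231] pointing down, gripper open.
Joint ranges: [-2.65, 2.65], [-0.89, 1.7], [-1.18, 1.37], [-2.13, 2.11], [-1.35, 1.29], [-3.14, 3.14]. Speed limits (rad/s): [1.89, 1.89, 2.57, 2.79, 3.14, 3.14].

## Interface

Orientations are given as a 3x3 rotation matrix whose columns are the frame's x, y, z axes.
In Python, from plant import sensors, imaging, r gives the robot as it stands. The module is installed in compiled form; this text tells all that it offers.
- The arm moves only by the tool send_rows, never from a script. Its argument "deltas" is text: rows parted by semicolons, each of 7 numbers parted by spaces: the shift along the tool's x, y, z in m, then the turn, a rotation vector about the tool's x, y, z in degrees, then the closure, from 0 (fully open) to 1 (shut). In form: x y z wx wy wz hand; .... A call has 1 to 10 rows; each row shifts and turns the commanded pose from where the row before left it, along the tool's axes as they then stand; what a row does not reach is not made up. A row lasts 1/10 s, in which the tool goes at most 50 mm and 8.59 degrees, less where a joint would pass 70% of its speed; a pose out of reach is approached as far as the arm can. A call is refused whole if a number of a shift passes 0.05 or a number of a turn 8.59, either way. A call with a gripper value outside its range is refused whole. The fingers move at their own pace and stop on an object; "squeeze" is the grip in N (left out, the last holds). Time passes only in rows, so rows that do not move let the fingers close. It gives the time, the measured TCP pose, the force, the opening and the grip force at its end, in the units of the state.
- sensors.observe(): the state, without advancing time (a new reading comes with each control period).
- imaging.capture(name): name is "scene" or "top" or "wrist"; returns a dict with "frame" (420x560x3 uint8, blue, green, red), "camera_matrix" (3x3 intrinsics, pixels), "k1" (the pictures are not rectified: a ray, as slopes to the right and down, at radius r is drawn at 1 + k1 r^2 times it, then the intrinsics apply), "R" (3x3) and "t" (3): a world point X has camera coordinates R X + t; the wrist camera has in their place "tool_from_camera" (4x4, takes a point from camera to tool coordinates, whose origin is the TCP and whose axes are the flange's). Camera axes: x right, y down, z forward; pixel columns grow to the right and rows downward; lengths in m; the calibration is good to about 2 mm. A picture is of the moment at which its call begins: read the wrist's pose just before it. There is no depth.
- r.finish_job(): hands the job in; it is judged then, once.
The state is a dict: "time": time; "joint_positions": joint angles; "qvel": joint speeds; "effort": joint torques, N m; "eef_pos": TCP position; "tcp_rot": TCP orientation; "contact_force": force on the tool from outside, world axes, zero at the start; "wrist_torque": the same for the moment, N m; "opening": opening from 0.0 (shut) to 1.0 (fully open); "gripper_force": force on a finger pad.
Only numpy, scipy, OpenCV 4.12 (cv2) and the standard library are available. Lean on these libraries where they do the work, as an engineer would, in place of code of your own. Each camera call takes 0.05 s, during which the arm holds its last target. There are 200 camera calls.

## Task

Lock the shaft of the green bench stand: with a fingertip, push the red paddle round until the slot in the rim of the steel disc faces the lock bar, then push the yellow plate of the bar until the bar is fully home in the slot. Only push: do not pinch the paddle or the plate between the fingers, and leave the screwdriver, the tin and the stone where they are. Let go and stand clear at the end.

Things in the scene. Friction and masses are not known exactly. Their poses are not given: they have to be found in the camera images.
- lock_stand: Green stand fixed to the bench (it cannot be moved), its place and yaw differ each time. Origin on the bench top, z up. In its frame the disc's vertical axis stands at x = 0, y = +100 mm, and the lock bar slides along +y toward the disc on the line x = 0. Round base of 80 mm radius and 10 mm height under the disc, a narrower foot 84 mm wide from y = -70 mm to the disc. The guide block round the bar spans y = -34 to +16 mm, x = +-31 mm, top at z = 41 mm.
- disc (a joint): Turn of the steel disc about its vertical axis, rad, counter-clockwise seen from above positive, no end stop. 0 (or any whole turn, 6.283) means that the slot points along the stand's -y, straight at the bar. It starts between 0.7 and 5.5. Stays where it is left; turning it takes 2 to 4 N at the paddle. If the slot is clearly off (more than about 7 mm at the rim), the bar's nose hits the rim and the bar stops short.
- disc_center (a point): Centre of the disc's upper face (z = 32 mm). The disc is 70 mm in radius, 20 mm thick, bare steel; a brass stub of 10 mm radius on a 17 mm radius collar stands on its centre up to z = 64 mm.
- slot_mouth (a point): Middle of the mouth of the disc's single slot, on the rim at 70 mm radius, z = 22 mm; turns with the disc. The slot is 26 mm wide, 26 mm deep, open to the rim, with a yellow paint stripe on each side.
- gate_point (a point): Fixed point on the stand where the slot mouth must be (stand frame x = 0, y = +30 mm, z = 22 mm), on the line of the bar.
- paddle_mid (a point): Middle of the red radial paddle that stands on the disc directly opposite the slot, 42 mm from the axis: 40 mm long along the radius (22 to 62 mm from the axis), 10 mm thick over both faces, from the disc's face at z = 32 mm up to z = 72 mm. Its point's x axis is across the paddle, y points out along the radius.
- paddle_face_right: Thin face plate on the paddle's clockwise side (seen from above); pushing on it turns the disc counter-clockwise. Origin at its centre, z = 54 mm.
- paddle_face_left: Thin face plate on the paddle's counter-clockwise side; pushing on it turns the disc clockwise. Origin at its centre, z = 54 mm.
- bar (a joint): Travel of the lock bar toward the disc, m: 0 fully drawn out, 0.046 fully home at its stop (the yellow plate then stands against the guide block). It starts between 0 and 0.016, clear of the rim; a disc out of line stops it at about 0.022. Stays where it is left; sliding it takes 2 to 4 N.
- bar_nose (a point): Tip of the steel bar's round nose, z = 22 mm. The bar is 18 mm wide and 16 mm high (z = 14 to 30 mm).
- push_mid (a point): Middle of the outer face of the yellow upright push plate at the outer end of the bar, z = 45 mm (stand frame x = 0, y = -92 mm + the travel of the bar); push here along the stand's +y. Plate 92 mm wide (stand's x), 12 mm thick, from z = 13 to 65 mm.
- push_face: Thin outer face of the yellow push plate, the side away from the disc. Origin at its centre.
- plate_back: Thin inner face of the yellow push plate, the side toward the guide block and disc. Origin at its centre.
- driver_small_mid (a point): Centre of a small black screwdriver, 23 x 150 x 25 mm, lying loose by the stand. Leave alone.
- tape_tin_low_mid (a point): Centre of a low open green tin, 93 mm across, 39 mm high, loose. Leave alone.
- stone_mid (a point): Centre of a dark grey stone, 35 x 58 x 23 mm, loose. Leave alone.

How it is judged:
By the outcome, as a careful person would: the job done as asked, in the order asked, and still so for the second after the job is handed in, with the robot touching nothing.
It also fails if it takes over 56 s, if anything falls off the work surface, if the arm or the gripper's body presses on something with over 40 N, if the wrist force passes 120 N, or if a joint passes its speed limit or range.

## Working session

There is one attempt and no reset: what is moved stays moved. The work goes in short steps, Python scripts to look and compute and a tool call to move; the robot and the scene stay as the last step left them, time stands still between calls to the robot, and variables do not carry over. Pictures are saved under pics/ and viewed, at most 10 in all, crops included, and the job is handed in when it is done.

Besides the shell and the picture viewer there is one more tool, called after "Request:" in YAML: its name, and indented under it one key for each argument. send_rows: Moves the arm, as the interface text tells. Its arguments: {"type":"object","properties":{"deltas":{"type":"string"},"squeeze":{"type":"number"}},"required":["deltas"]}

```bash
mkdir -p pics; cat > h.py <<'E'
import numpy as np, cv2
from plant import sensors, imaging, r
def ray(c,u,v,pose=None):
    K=np.array(c["camera_matrix"]);k=c["k1"]
    d=np.array([(u-K[0,2])/K[0,0],(v-K[1,2])/K[1,1]]);s=d.copy()
    for _ in range(20): s=d/(1+k*(s@s))
    q=np.array([*s,1.])
    if "R" in c:
        R=np.array(c["R"]);t=np.array(c["t"]);return -R.T@t,R.T@q
    T=np.array(c["tool_from_camera"]);R,p=pose
    return R@T[:3,3]+p,R@T[:3,:3]@q
def onz(c,u,v,z,pose=None):
    o,d=ray(c,u,v,pose);return o+d*(z-o[2])/d[2]
def proj(c,X):
    K=np.array(c["camera_matrix"]);q=np.array(c["R"])@X+np.array(c["t"]);s=q[:2]/q[2];s=s*(1+c["k1"]*(s@s))
    return K[0,0]*s[0]+K[0,2],K[1,1]*s[1]+K[1,2]
def masks(f):
    h=cv2.cvtColor(f,cv2.COLOR_BGR2HSV)
    return {"red":cv2.inRange(h,(0,130,60),(8,255,255))|cv2.inRange(h,(172,130,60),(180,255,255)),
     "yel":cv2.inRange(h,(20,120,90),(35,255,255)),"grn":cv2.inRange(h,(40,70,30),(90,255,255))}
def blobs(m,mina=30):
    n,l,s,c=cv2.connectedComponentsWithStats(m)
    return [(s[i,4],c[i].round(1),s[i,:4],np.array(cv2.boxPoints(cv2.minAreaRect(np.argwhere(l==i)[:,::-1].astype(np.float32)))).round(1).tolist()) for i in range(1,n) if s[i,4]>=mina]
E
python3 - <<'E'
from h import *
for n in("scene","top"):
    c=imaging.capture(n);cv2.imwrite(f"pics/{n}0.png",c["frame"])
    print(n,"cam at",-np.array(c["R"]).T@np.array(c["t"]))
    for k,m in masks(c["frame"]).items():
        for b in blobs(m):print(k,b)
print(sensors.observe()["tcp_rot"])
E
```

```text
scene cam at [ 0.21340536 -0.49270225  0.65992794]
red (np.int32(90), array([507.1, 116.5]), array([502, 111,  12,  11], dtype=int32), [[500.29998779296875, 119.0999984741211], [503.0, 111.0], [513.5, 114.5], [510.79998779296875, 122.5999984741211]])
red (np.int32(219), array([237.7, 225.7]), array([230, 215,  19,  23], dtype=int32), [[224.39999389648438, 227.1999969482422], [231.0, 214.0], [252.60000610351562, 224.8000030517578], [246.0, 238.0]])
red (np.int32(4158), array([109.7, 270.3]), array([ 53, 234, 106,  69], dtype=int32), [[48.400001525878906, 248.39999389648438], [151.10000610351562, 224.0], [165.89999389648438, 286.0], [63.20000076293945, 310.5]])
red (np.int32(38), array([ 74.2, 238.7]), array([ 67, 236,  17,   7], dtype=int32), [[66.19999694824219, 239.1999969482422], [82.0, 234.5], [83.0, 238.0], [67.19999694824219, 242.6999969482422]])
red (np.int32(133), array([550. , 359.4]), array([541, 353,  19,  15], dtype=int32), [[539.4000244140625, 358.6000061035156], [542.4000244140625, 351.8999938964844], [561.7999877929688, 360.6000061035156], [558.9000244140625, 367.299987
[... 3242 characters left out ...]
8], dtype=int32), [[547.9000244140625, 139.5], [558.9000244140625, 136.8000030517578], [560.4000244140625, 142.39999389648438], [549.2999877929688, 145.1999969482422]])
grn (np.int32(60), array([244.5, 193.8]), array([228, 183,  32,  15], dtype=int32), [[227.6999969482422, 193.10000610351562], [259.0, 183.0], [261.70001220703125, 191.3000030517578], [230.39999389648438, 201.39999389648438]])
grn (np.int32(1407), array([267. , 254.9]), array([205, 214, 115,  72], dtype=int32), [[205.0, 214.0], [319.0, 214.0], [319.0, 285.0], [205.0, 285.0]])
[[-9.72103051e-01  2.34553905e-01 -3.50373431e-04]
 [ 2.34554128e-01  9.72102668e-01 -8.74449218e-04]
 [ 1.35493467e-04 -9.32236288e-04 -9.99999556e-01]]
```

View pics/top0.png

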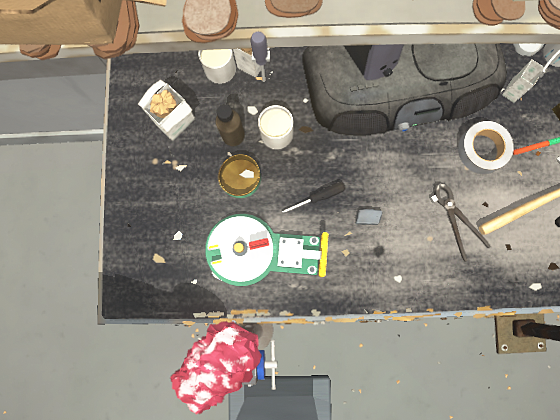

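View pics/scene0.png

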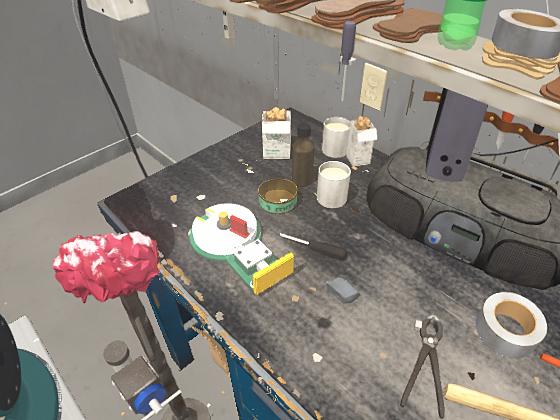

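The top view shows the disc centre near (239,248), the paddle at (258,243) pointing towards the bar, and the slot at the left, near (215,255). The yellow plate is at (324,254). The scene view agrees, with the tin, screwdriver and stone just beyond the stand.

```bash
cat >> h.py <<'E'
def measure(c):
    M=masks(c["frame"]);h=cv2.cvtColor(c["frame"],cv2.COLOR_BGR2HSV)
    w=cv2.inRange(h,(0,0,190),(180,40,255))
    out={}
    return M,w
E
python3 - <<'E'
from h import *
c=imaging.capture("top")
M,w=measure(c)
cn,_=cv2.findContours(w,cv2.RETR_EXTERNAL,cv2.CHAIN_APPROX_NONE)
for k in cn:
    if cv2.contourArea(k)>1500:
        (e,ax,_)=cv2.fitEllipse(cv2.convexHull(k));print("disc?",e,ax,cv2.contourArea(k),onz(c,*e,.032))
print("paddle top",[onz(c,*p,.072).round(4).tolist() for p in [(258.2,243.4),(249,245.5),(267.6,241.3)]])
print("plate top",[onz(c,*p,.065).round(4).tolist() for p in [(323.3,254),(319.7,276),(321.3,231.7),(328.2,232.2),(325,276.4)]])
for n,p,z in[("tin",(240,175),.039),("stone",(369,216),.02),("drv",(312,197),.012),("red",(225.9,362),.1),("cart",(280,400),0)]:print(n,onz(c,*p,z).round(3))
print("tcp px",proj(c,np.array([.123,.51,.231])),"base",proj(c,np.zeros(3)))
h=cv2.resize(c["frame"][205:295,195:345],None,fx=5,fy=5,interpolation=cv2.INTER_CUBIC);cv2.imwrite("pics/topc.png",h)
E
```

```text
disc? (240.06307983398438, 248.57073974609375) (65.38368225097656, 65.7247543334961) 3157.5 [0.56760351 0.0533732  0.032     ]
disc? (705.9732666015625, 200.76577758789062) (66.2938003540039, 444.0528869628906) 1502.0 [ 0.64478239 -1.0336416   0.032     ]
disc? (488.4547119140625, 144.79254150390625) (46.73984146118164, 50.801151275634766) 1805.5 [ 0.78489601 -0.50460855  0.032     ]
disc? (329.4399108886719, 11.950643539428711) (28.895854949951172, 413.1482238769531) 4314.0 [ 1.11864305 -0.1614523   0.032     ]
paddle top [[0.5741, 0.0115, 0.072], [0.5702, 0.0306, 0.072], [0.578, -0.0081, 0.072]]
plate top [[0.5494, -0.1229, 0.065], [0.5042, -0.1139, 0.065], [0.596, -0.1203, 0.065], [0.5946, -0.1347, 0.065], [0.5031, -0.1248, 0.065]]
tin [0.728 0.051 0.039]
stone [ 0.633 -0.229  0.02 ]
drv [ 0.68  -0.106  0.012]
red [0.339 0.077 0.1  ]
cart [ 0.243 -0.025  0.   ]
tcp px (np.float64(-19.820414169151206), np.float64(490.1862127971233)) base (np.float64(270.9245006915887), np.float64(514.98968239792))
```

View pics/topc.png

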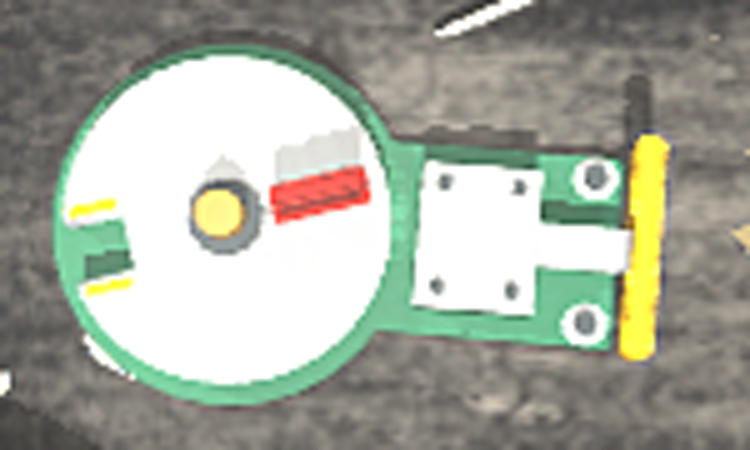

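The crop shows the slot on the side away from the bar, with the paddle pointing about 3° to one side of the bar line. The paddle needs about +165° counter-clockwise. Next I check the height of the red object by the bench edge and work out stand-frame numbers.

```bash
cat >> h.py <<'E'
C=np.array([.5676,.0534]); PL=np.array([.5494,-.1229])
sy=(C-PL)/np.linalg.norm(C-PL); sx=np.array([sy[1],-sy[0]]); O=C-.1*sy
def S(p): d=np.array(p[:2])-O; return np.array([d@sx,d@sy])
E
python3 - <<'E'
from h import *
a=imaging.capture("scene");b=imaging.capture("top")
def tri(p,q):
    o1,d1=ray(a,*p);o2,d2=ray(b,*q)
    A=np.c_[d1,-d2];s=np.linalg.lstsq(A,o2-o1,rcond=None)[0];return (o1+s[0]*d1+o2+s[1]*d2)/2,np.linalg.norm(o1+s[0]*d1-o2-s[1]*d2)
print("red",tri((109.7,270.3),(225.9,362.6)))
print("padtop",tri((237,218),(258.2,243.4)))
print("yaw deg",np.degrees(np.arctan2(*sy[::-1])),"paddle ang in stand",S([.5741,.0115]))
s=sensors.observe();print(s["eef_pos"],S(s["eef_pos"]),s["time"])
for n,p in[("tin",(.728,.051)),("stone",(.633,-.229)),("drv",(.68,-.106))]:print(n,S(p))
E
```

```text
red (array([0.32381176, 0.08622272, 0.05383775]), np.float64(0.015485501785192033))
padtop (array([0.57304295, 0.01161327, 0.07616215]), np.float64(0.0016038593481158085))
yaw deg 84.10605584721732 paddle ang in stand [0.01076824 0.05898897]
[0.12311369 0.51024969 0.23107924] [-0.48904931  0.50879149] 0.25
tin [0.15979852 0.11408375]
stone [ 0.0940532  -0.17419139]
drv [ 0.12817419 -0.0470153 ]
```

Request:
send_rows:
  deltas: "0 0 0 0 0 -7.7 1;0 0 0 0 0 0 1;-0.0375 -0.0125 0 0 0 0 1;-0.0375 -0.0125 0 0 0 0 1;-0.0375 -0.0125 0 0 0 0 1;-0.0375 -0.0125 0 0 0 0 1;-0.0375 -0.0125 0 0 0 0 1;-0.0375 -0.0125 0 0 0 0 1;-0.0375 -0.0125 0 0 0 0 1;-0.0375 -0.0125 0 0 0 0 1"
  squeeze: 20

```text
time: 1.25
eef_pos: [0.4128, 0.3793, 0.2313]
tcp_rot: [[-0.994, 0.106, 0.0], [0.106, 0.994, 0.0], [-0.0, 0.0, -1.0]]
contact_force: [0.6, 0.8, 0.3]
opening: -0.003
gripper_force: 0.0
```

Request:
send_rows:
  deltas: "-0.016 -0.036 0 0 0 0 1;-0.016 -0.036 0 0 0 0 1;-0.016 -0.036 0 0 0 0 1;-0.016 -0.036 0 0 0 0 1;-0.016 -0.036 0 0 0 0 1;-0.016 -0.036 0 0 0 0 1;-0.016 -0.036 0 0 0 0 1;-0.016 -0.036 0 0 0 0 1;-0.016 -0.036 0 0 0 0 1;0 0 0 0 0 0 1"

```text
time: 2.25
eef_pos: [0.5227, 0.0396, 0.231]
tcp_rot: [[-0.994, 0.11, 0.0], [0.11, 0.994, -0.001], [-0.0, -0.001, -1.0]]
contact_force: [-0.4, -0.3, 0.4]
opening: -0.002
gripper_force: 0.0
```

```bash
python3 - <<'E'
from h import *
s=sensors.observe();print(s["time"],s["eef_pos"],S(s["eef_pos"]),s["joint_positions"],s["opening"],s["contact_force"]);R=np.array(s["tcp_rot"]);print(R.round(4),np.degrees(np.arctan2(R[1,1],R[0,1])))
c=imaging.capture("wrist");cv2.imwrite("pics/w1.png",c["frame"])
E
```

```text
2.25 [0.52265009 0.03956777 0.23095037] [-0.04329189  0.0816251 ] [-7.95545665e-02  2.61697984e-01 -5.11703800e-02  1.25781352e+00
 -7.77648304e-04  3.05893988e-02] -0.002322275602235853 [-0.38471766 -0.26196866  0.39154951]
[[-9.939e-01  1.099e-01  1.000e-04]
 [ 1.099e-01  9.939e-01 -8.000e-04]
 [-1.000e-04 -8.000e-04 -1.000e+00]] 83.6892100362196
```

View pics/w1.png

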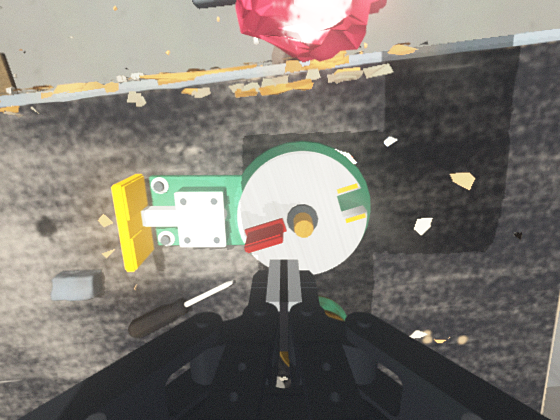

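The wrist view shows the disc centred near (304,212), the paddle at (265,235), the slot at (352,205), and the shut fingertips at (285,270), still high up. Next the fingertips go down on the paddle's clockwise side.

Request:
send_rows:
  deltas: "-0.008 -0.0175 0 0 0 0 1;-0.008 -0.0175 0 0 0 0 1;0 0 0.04 0 0 0 1;0 0 0.04 0 0 0 1;0 0 0.04 0 0 0 1;0 0 0.03 0 0 0 1;0 0 0.02 0 0 0 1;0 0 0.015 0 0 0 1;0 0 0 0 0 0 1"

```text
time: 3.2
eef_pos: [0.5324, 0.0078, 0.0447]
tcp_rot: [[-0.995, 0.103, -0.003], [0.103, 0.995, 0.001], [0.003, 0.0, -1.0]]
contact_force: [-0.9, 0.1, 1.1]
opening: -0.002
gripper_force: 0.0
```

```bash
python3 - <<'E'
from h import *
s=sensors.observe();p=S(s["eef_pos"]);print(s["eef_pos"],p,s["contact_force"])
# waypoints in stand frame, relative steps for tool axes (x=-sx,y=sy)
def W(ph,rad=44,over=0):
    a=np.radians(ph);rr=np.array([np.cos(a),np.sin(a)]);t=np.array([np.sin(a),-np.cos(a)])
    h=11*abs(t[0])+12*abs(t[1]);return (np.array([0,100])+rad*rr+(5+h)*t)
q=p*1000
for ph in [-75,-62,-49,-36,-23,-10,3,16,29,42,55,68,80,85,90]:
    w=W(ph);d=w-q;print(ph,w.round(1),"tool",(-d[0]).round(1),d[1].round(1));q=w
E
```

```text
[0.53243415 0.00781247 0.04474176] [-0.03029868  0.05104237] [-0.90640635  0.06804742  1.10820381]
-75 [-6.7 52.7] tool -23.6 1.6
-62 [ 2.7 51.6] tool -9.4 -1.1
-49 [12.9 52.9] tool -10.2 1.3
-36 [23.2 57. ] tool -10.3 4.1
-23 [32.6 64.1] tool -9.4 7.1
-10 [40.1 73.9] tool -7.5 9.8
3 [44.9 84.8] tool -4.8 10.9
16 [47.7 93.3] tool -2.8 8.6
29 [ 48.6 103.1] tool -0.9 9.8
42 [ 46.9 113.6] tool 1.6 10.5
55 [ 42.4 124.1] tool 4.6 10.4
68 [ 34.7 133.4] tool 7.6 9.4
80 [ 25.3 140.2] tool 9.5 6.8
85 [ 20.8 142.4] tool 4.5 2.1
90 [ 16. 144.] tool 4.8 1.6
```

Request:
send_rows:
  deltas: "-0.008 0.0005 0 0 0 0 1;-0.008 0.0005 0 0 0 0 1;-0.0076 0.0006 0 0 0 0 1;-0.0047 -0.0006 0 0 0 0 1;-0.0047 -0.0005 0 0 0 0 1;-0.0051 0.0006 0 0 0 0 1;-0.0051 0.0007 0 0 0 0 1;-0.0052 0.002 0 0 0 0 1;-0.0051 0.0021 0 0 0 0 1;0 0 0 0 0 0 1"

```text
time: 4.2
eef_pos: [0.5888, 0.0072, 0.0463]
tcp_rot: [[-0.995, 0.102, 0.001], [0.102, 0.995, -0.0], [-0.001, -0.0, -1.0]]
contact_force: [-0.8, -0.3, -0.3]
opening: 0.004
gripper_force: 0.3
```

Request:
send_rows:
  deltas: "-0.0047 0.0035 0 0 0 0 1;-0.0047 0.0036 0 0 0 0 1;-0.0038 0.0049 0 0 0 0 1;-0.0037 0.0049 0 0 0 0 1;-0.0024 0.0054 0 0 0 0 1;-0.0024 0.0055 0 0 0 0 1;-0.0014 0.0043 0 0 0 0 1;-0.0014 0.0043 0 0 0 0 1;-0.0005 0.0049 0 0 0 0 1;-0.0004 0.0049 0 0 0 0 1"

```text
time: 5.2
eef_pos: [0.6179, 0.0508, 0.0463]
tcp_rot: [[-0.995, 0.102, 0.0], [0.102, 0.995, -0.0], [-0.0, -0.0, -1.0]]
contact_force: [-2.0, -3.1, -0.3]
opening: -0.0
gripper_force: 1.5
```

```bash
python3 - <<'E'
from h import *
s=sensors.observe();print(S(s["eef_pos"]),s["eef_pos"],s["contact_force"],s["time"])
c=imaging.capture("wrist");cv2.imwrite("pics/w2.png",c["frame"])
c=imaging.capture("top")
for b in blobs(masks(c["frame"])["red"],15):print(b[:3], S(onz(c,*b[1],.072)))
E
```

```text
[0.05025428 0.10258711] [0.61785428 0.05081295 0.04634268] [-1.95314362 -3.11534116 -0.27340317] 5.2
(np.int32(21), array([539. , 142.8]), array([530, 141,  19,   5], dtype=int32)) [ 0.27491016 -0.53116871]
(np.int32(41), array([520.4, 150.4]), array([513, 146,  18,   9], dtype=int32)) [ 0.25399288 -0.48874322]
(np.int32(334), array([253.2, 354.9]), array([248, 333,  13,  49], dtype=int32)) [-0.2153391   0.04962159]
```

View pics/w2.png

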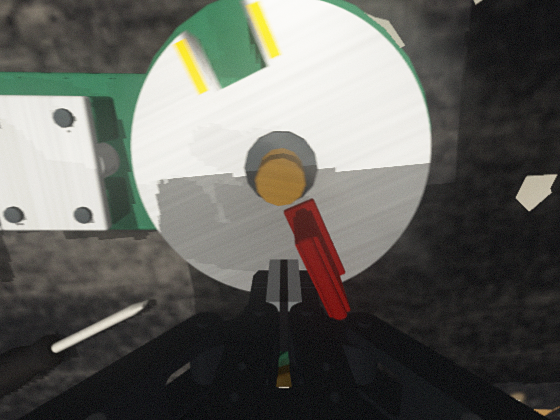

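The wrist view shows the fingertip at (283,280), left of and against the paddle at (318,260). The slot has come round to (225,50), so the disc is turning as planned.

Request:
send_rows:
  deltas: "0.0008 0.0052 0 0 0 0 1;0.0008 0.0053 0 0 0 0 1;0.0023 0.0052 0 0 0 0 1;0.0023 0.0052 0 0 0 0 1;0.0038 0.0047 0 0 0 0 1;0.0038 0.0047 0 0 0 0 1;0.0047 0.0034 0 0 0 0 1;0 0 0 0 0 0 1"

```text
time: 6.1
eef_pos: [0.602, 0.0868, 0.0464]
tcp_rot: [[-0.995, 0.101, -0.0], [0.101, 0.995, 0.001], [0.0, 0.001, -1.0]]
contact_force: [0.5, 0.2, 0.3]
opening: -0.003
gripper_force: 0.1
```

```bash
python3 - <<'E'
from h import *
s=sensors.observe();print(S(s["eef_pos"]),s["contact_force"],s["time"],s["joint_positions"])
P=(np.array(s["tcp_rot"]),np.array(s["eef_pos"]))
c=imaging.capture("wrist");cv2.imwrite("pics/w3.png",c["frame"])
M=masks(c["frame"])
for k,z in(("red",.072),("yel",.032)):
  for b in blobs(M[k],60):print(k,b[0],b[1],S(onz(c,*b[1],z,P)).round(4),[S(onz(c,*q,z,P)).round(4).tolist() for q in b[3]])
E
```

```text
[0.03083331 0.13671108] [0.53827525 0.1737987  0.25612767] 6.1 [ 8.84617730e-03  5.12108069e-01 -1.75133681e-01  8.83795985e-01
  7.76682281e-04  1.10498218e-01]
red 5392 [291.7 249.2] [0.0048 0.1401] [[0.0097, 0.1181], [-0.013, 0.1258], [0.0001, 0.1638], [0.0244, 0.1582]]
yel 529 [103.2 132.2] [-0.0352  0.0545] [[-0.0367, 0.043], [-0.041, 0.0453], [-0.0335, 0.0663], [-0.0291, 0.0641]]
yel 457 [ 90.6 201.2] [-0.0022  0.0427] [[-0.0035, 0.0313], [-0.0081, 0.0336], [-0.0006, 0.0545], [0.0041, 0.0523]]
```

View pics/w3.png

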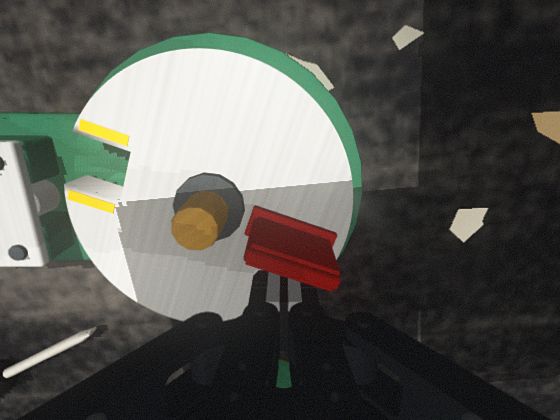

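The wrist view shows the stripes at (103,132) and (91,201). The slot is about 20° short of the bar line, so I push on to about 6° short and measure again.

Request:
send_rows:
  deltas: "0.0027 0.002 0 0 0 0 1;0.0027 0.0019 0 0 0 0 1;0.0022 0.0012 0 0 0 0 1;0.0022 0.0012 0 0 0 0 1;0 0 0 0 0 0 1"

```text
time: 6.65
eef_pos: [0.5933, 0.0935, 0.0463]
tcp_rot: [[-0.995, 0.102, -0.0], [0.102, 0.995, 0.0], [0.0, 0.0, -1.0]]
contact_force: [0.1, -1.3, -0.1]
opening: 0.002
gripper_force: 0.4
```

```bash
cat > m.py <<'E'
from h import *
s=sensors.observe();print(S(s["eef_pos"]),s["contact_force"],s["time"])
P=(np.array(s["tcp_rot"]),np.array(s["eef_pos"]))
c=imaging.capture("wrist");cv2.imwrite("pics/w4.png",c["frame"])
q=[]
for b in blobs(masks(c["frame"])["yel"],60):
  bp=b[3];w=S(onz(c,*b[1],.032,P));print(b[0],b[1],w.round(4));q.append(w)
if len(q)==2:
  v=(q[0]+q[1])/2-[0,.1]; print("slot angle off bar line deg",np.degrees(np.arctan2(v[0],-v[1])),"rad",np.linalg.norm(v), "sep line",np.degrees(np.arctan2(*(q[1]-q[0])[::-1])))
h=cv2.cvtColor(c["frame"],cv2.COLOR_BGR2HSV)
E
python3 m.py
```

```text
[0.02143701 0.14247836] [ 0.11579322 -1.25931004 -0.0879568 ] 6.65
491 [ 84.8 174.9] [-0.0247  0.0482]
399 [ 88.7 242. ] [0.0101 0.0437]
slot angle off bar line deg -7.680233996639678 rad 0.0545694949364161 sep line -7.427054496854926
```

Request:
send_rows:
  deltas: "0.002 0.0004 0 0 0 0 1;0.002 0.0004 0 0 0 0 1;0.0017 0.0002 0 0 0 0 1;0 0 0 0 0 0 1"

```text
time: 7.1
eef_pos: [0.5877, 0.0949, 0.0463]
tcp_rot: [[-0.995, 0.102, -0.0], [0.102, 0.995, 0.0], [0.0, 0.0, -1.0]]
contact_force: [1.2, 0.1, -0.9]
opening: 0.001
gripper_force: 0.5
```

```bash
python3 m.py
```

```text
[0.01571631 0.14332251] [ 1.20187682  0.12245621 -0.86570549] 7.1
469 [ 82.6 199.2] [-0.0184  0.0457]
350 [ 94.8 263.6] [0.0166 0.0454]
slot angle off bar line deg -0.9136992830028962 rad 0.054438849532708514 sep line -0.4770493602380924
```

View pics/w4.png

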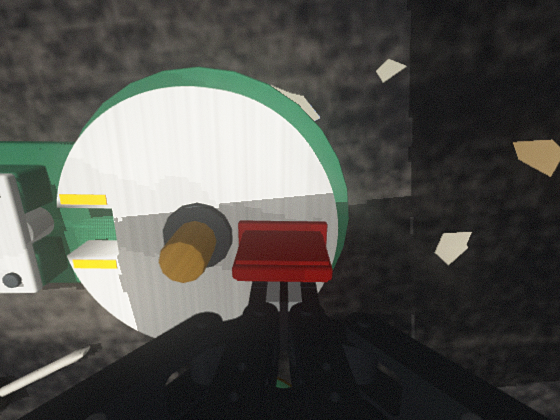

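The wrist view shows the slot (stripes at (83,199) and (95,264)) in line with the bar nose at (40,222), within about 1°. I back off, rise, and cross to behind the yellow plate.

Request:
send_rows:
  deltas: "-0.008 0 0 0 0 0 1;-0.008 0 0 0 0 0 1;0 0 -0.04 0 0 0 1;0 0 -0.04 0 0 0 1;0 0 -0.04 0 0 0 1;0.008 -0.04 0 0 0 0 1;0.008 -0.04 0 0 0 0 1;0.008 -0.04 0 0 0 0 1;0.008 -0.04 0 0 0 0 1;0 -0.04 0 0 0 0 1"

```text
time: 8.15
eef_pos: [0.551, -0.1041, 0.1665]
tcp_rot: [[-0.995, 0.102, -0.0], [0.102, 0.995, 0.0], [0.0, 0.0, -1.0]]
contact_force: [0.9, -0.2, 0.6]
opening: 0.002
gripper_force: 0.0
```

Request:
send_rows:
  deltas: "0 -0.04 0 0 0 0 1;0 -0.021 0 0 0 0 1;0 0 0 0 0 0 1"

```text
time: 8.45
eef_pos: [0.5456, -0.1661, 0.1661]
tcp_rot: [[-0.994, 0.105, -0.0], [0.105, 0.994, -0.0], [0.0, -0.0, -1.0]]
contact_force: [-0.6, -0.2, 0.9]
opening: -0.001
gripper_force: 0.0
```

```bash
cat > m2.py <<'E'
from h import *
s=sensors.observe();print(S(s["eef_pos"]),s["eef_pos"][2],s["contact_force"],s["time"],s["joint_positions"][5])
c=imaging.capture("top");M=masks(c["frame"])
import sys
cv2.imwrite(f"pics/{sys.argv[1]}.png",cv2.resize(c["frame"][195:305,195:345],None,fx=5,fy=5,interpolation=cv2.INTER_CUBIC))
for k,z in(("red",.072),("yel",.065)):
  for b in blobs(M[k],20):
    w=S(onz(c,*b[1],z))
    if abs(w[0])<.08 and -.15<w[1]<.18: print(k,b[0],b[1],w.round(4), S(onz(c,*b[1],.032)).round(4))
E
python3 m2.py t1
```

```text
[ 0.00065185 -0.12057681] 0.16609706548957665 [-0.61041907 -0.1733965   0.91099798] 8.45 -0.3326018022379462
red 146 [219.4 246. ] [-0.001  0.139] [0.0019 0.1451]
yel 30 [324.2 234.4] [ 0.0409 -0.0763] [ 0.0447 -0.0781]
yel 21 [265.9 242.3] [0.0149 0.0436] [0.0179 0.0456]
yel 53 [238.1 246.8] [0.001  0.1008] [0.0035 0.1046]
yel 20 [264.4 258.6] [-0.0191  0.0439] [-0.0173  0.0459]
```

View pics/t1.png

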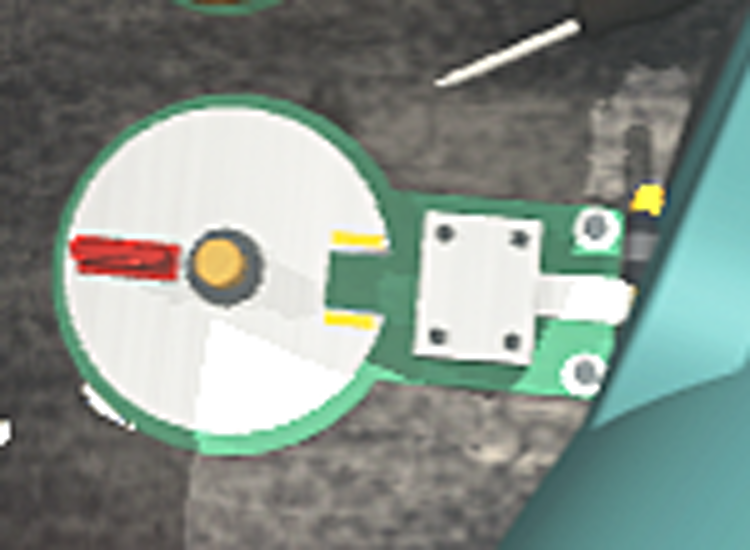

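The top crop shows the slot (stripes at (357,240) and (350,320)) facing the bar. I go down behind the plate and push.

Request:
send_rows:
  deltas: "0 0 0.04 0 0 0 1;0 0 0.04 0 0 0 1;0 0 0.03 0 0 0 1;0 0 0.013 0 0 0 1;0 0 0 0 0 0 1;0 0.008 0 0 0 0 1;0 0.008 0 0 0 0 1;0 0.006 0 0 0 0 1;0 0.005 0 0 0 0 1;0 0.005 0 0 0 0 1"

```text
time: 9.5
eef_pos: [0.5491, -0.1311, 0.0439]
tcp_rot: [[-0.995, 0.102, 0.001], [0.102, 0.995, -0.001], [-0.001, -0.001, -1.0]]
contact_force: [0.8, -2.2, 1.6]
opening: 0.003
gripper_force: 1.2
```

Request:
send_rows:
  deltas: "0 0.005 0 0 0 0 1;0 0.005 0 0 0 0 1;0 0.005 0 0 0 0 1;0 0.005 0 0 0 0 1;0 0 0 0 0 0 1"

```text
time: 10.0
eef_pos: [0.5506, -0.1107, 0.0431]
tcp_rot: [[-0.995, 0.102, -0.0], [0.102, 0.995, 0.001], [0.0, 0.0, -1.0]]
contact_force: [0.9, -1.1, 0.5]
opening: 0.001
gripper_force: 0.2
```

```bash
python3 m2.py t2
```

```text
[-8.52325925e-05 -6.50246515e-02] 0.04314701787878432 [ 0.89895531 -1.07789673  0.4551925 ] 10.0 -0.2419818011875538
red 136 [219.2 245.9] [-0.0009  0.1394] [0.0021 0.1456]
yel 20 [266.  242.4] [0.0148 0.0434] [0.0177 0.0454]
yel 55 [238.2 246.9] [0.0008 0.1005] [0.0033 0.1043]
```

Now at y = -65 mm, I push in small steps until the stop shows as a rise in force.

Request:
send_rows:
  deltas: "0 0.003 0 0 0 0 1;0 0.003 0 0 0 0 1;0 0.002 0 0 0 0 1;0 0 0 0 0 0 1"

```text
time: 10.45
eef_pos: [0.5513, -0.104, 0.0432]
tcp_rot: [[-0.995, 0.103, -0.001], [0.103, 0.995, -0.002], [0.001, -0.002, -1.0]]
contact_force: [-1.9, -6.2, -1.9]
opening: -0.001
gripper_force: 3.3
```

Request:
send_rows:
  deltas: "0 0.002 0 0 0 0 1;0 0.002 0 0 0 0 1;0 0 0 0 0 0 1"

```text
time: 10.75
eef_pos: [0.5514, -0.1032, 0.0433]
tcp_rot: [[-0.995, 0.105, -0.002], [0.105, 0.994, -0.008], [0.001, -0.008, -1.0]]
contact_force: [-6.8, -29.8, -1.6]
opening: -0.002
gripper_force: 15.3
```

The arm stopped dead with about 30 N, at the place where the bar should be home. I back off, rise and check.

Request:
send_rows:
  deltas: "0 -0.01 0 0 0 0 1;0 -0.02 0 0 0 0 1;0 -0.02 0 0 0 0 1;0 0 -0.04 0 0 0 1;0 0 -0.04 0 0 0 1;0 0 -0.04 0 0 0 1;0 -0.04 -0.02 0 0 0 1;0 -0.04 0 0 0 0 1;0 -0.04 0 0 0 0 1;0 -0.04 0 0 0 0 1"

```text
time: 11.75
eef_pos: [0.5303, -0.3097, 0.1835]
tcp_rot: [[-0.995, 0.102, 0.001], [0.102, 0.995, 0.0], [-0.001, 0.0, -1.0]]
contact_force: [1.6, 0.5, -0.8]
opening: -0.0
gripper_force: 0.0
```

Request:
send_rows:
  deltas: "0 -0.04 0 0 0 0 1;0 -0.04 0 0 0 0 1;0 0 0 0 0 0 1;0 0 0 0 0 0 1"

```text
time: 12.15
eef_pos: [0.5221, -0.3884, 0.1828]
tcp_rot: [[-0.995, 0.104, -0.0], [0.104, 0.995, 0.001], [0.0, 0.001, -1.0]]
contact_force: [0.1, 0.2, -0.8]
opening: -0.001
gripper_force: 0.0
```

```bash
python3 m2.py t3
```

```text
[ 6.91361501e-05 -3.44138877e-01] 0.18278824246650083 [ 0.11759761  0.23920806 -0.83138559] 12.15 -0.6613079970871635
red 147 [219.5 246. ] [-0.001   0.1388] [0.002  0.1449]
yel 256 [305.  252.7] [-0.0003 -0.0392] [ 0.0022 -0.0398]
yel 21 [265.9 242.3] [0.0149 0.0436] [0.0179 0.0456]
yel 53 [238.3 246.8] [0.001  0.1003] [0.0035 0.1041]
```

View pics/t3.png

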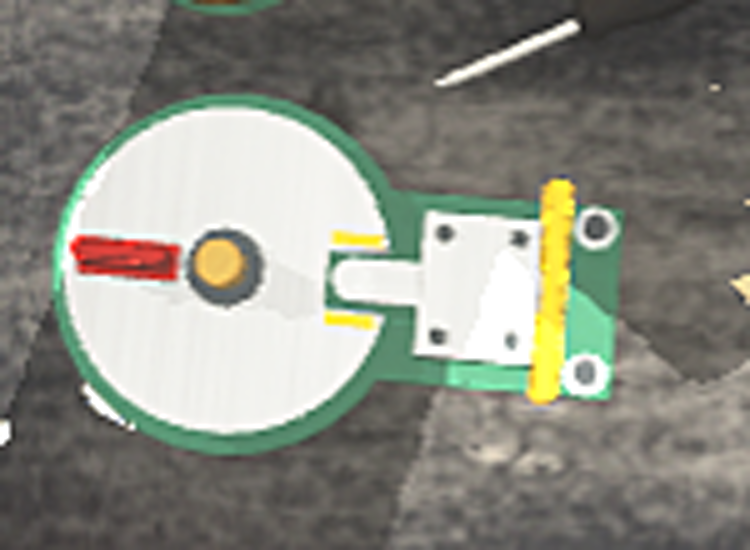

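The top crop shows the bar's nose deep in the slot at (345,280) and the yellow plate at (550,290) against the guide block. The plate centre measures y = -39 mm, and -40 mm is fully home. The arm is clear.

```bash
python3 -c "
from plant import r
print(r.finish_job())"
```

```text
the job is handed in; nothing more can be done
None
```

The shaft is locked: I turned the slot round to face the bar, pushed the bar home to its stop in the slot, left the arm standing clear, and handed the job in at about 12 s on the robot's clock.

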